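Uncap a gas port of unknown thread hand and hold the cap

TASK

Take the blanking cap off the red-ringed port of the gas manifold, so that the roaster's burner can be connected there. It comes loose with a short turn, but nobody marked which way: it may be a left-hand or a right-hand one, so try both ways until it turns freely to its far stop, then lift it straight off. Finish still holding the cap upright in the gripper, about 10 cm above where it sat and straight over its port; leave the other cap and the rest of the bench as they are.

Things in the scene. Friction and masses are not known exactly. Their poses are not given: they have to be found in the camera images.
- cap_mid (a point): Grip of the cap to take off, on the red-ringed port: centre of a black round fluted knob, 32 mm across, 28 mm high, on a round aluminium cap 52 mm across and 26 mm high (about 130 g in all). The point is on the cap's axis, 14 mm under the knob's top, 14 mm above the cap's round top. y along the white line across the knob, z up. Locked, the line lies along the manifold's y.
- cap: Same cap; origin on its axis at the skirt's lower rim, 40 mm under the grip's centre. Locked: 4 degrees of play, 2 mm of lift. Wrong way: hard stop within 12 degrees (the knob then slips in the fingers, at about 0.4 N m for a 40 N grip). Right way (clockwise or anticlockwise, unseen, varies): turns easily to a stop at 55 degrees; lifts off from 45 to 55 degrees, clear of the neck 20 mm up.
- collar_red: Red ring, 72 mm across and 6 mm high, lying on the manifold's top around the port to be opened; it may be either of the manifold's two ports. Origin on the port's axis, on the manifold's top face. z up. The seated cap's grip centre lies 54 mm above this origin.
- other_cap_mid (a point): The second cap, of the same look and size, on the blue-ringed port 160 mm from the first: leave it alone. The point is the centre of its knob, y along the white line, z up.
- manifold: Fixed grey steel gas manifold, a block 90 mm (x) by 250 mm (y) by 50 mm high on a 120 by 280 mm foot plate. Origin under its centre, on the table; the two ports stand on its top at 80 mm either side of the origin along its y; a copper pipe leaves its +x side.
- funnel_mid (a point): Steel funnel standing mouth down, 132 mm across, 105 mm high; point half-way up. A bystander.
- dish: Round steel bean dish, 120 mm across, 14 mm high, with a few coffee beans; origin under its centre. A bystander.
- mug_rim (a point): Steel mug, 76 mm across, 85 mm high; the point is the centre of its mouth. A bystander.
- wrench_grip (a point): Wrench, 170 mm long, lying in front of the manifold; point on its handle. A bystander.
- timer: White kitchen timer, 60 by 75 by 18 mm, with yellow keys; origin under its centre. A bystander.
Not all that is in view belongs to the job. What is shaped like the cap but brown is not meant.

How it is judged:
By the outcome, as a careful person would: the job done as asked, in the order asked, and still so for the second after the job is handed in, while the arm keeps its last pose, push and grip.
It also fails if it takes over 45 s, if anything falls off the work surface, if the arm or the gripper's body presses on something with over 40 N, if the wrist force passes 120 N, or if a joint passes its speed limit or range.

ROBOT

A 6-joint arm with a two-finger parallel gripper is mounted at the origin on the work surface. World frame = base frame: x ahead of the robot, y to its left, z up, the work surface at z = 0. Lengths are in m, angles in rad, forces in N, time in s.
With the tool pointing down it reaches from about 0.25 to 0.775 m from the base axis. Payload 4 kg.
Tool frame: the origin (TCP) lies on the centre line of the jaws, within the pads' length; the fingertips stand 14 mm ahead of it and the grasp point (between the pads) lies 5 mm behind it; z points along the fingers, y is the line along which they close (so a half turn about z gives the same grasp; the last joint's range is limited). The gripper opens to 85 mm and grips with 20 to 120 N. Pads are 22 mm wide; open, the fingers measure 114 mm over their backs; the gripper's body (76 mm by 85 mm) begins 54 mm behind the grasp point. The pads swing forward as they close: fully open they stand 13 mm farther back than shut.
Start: joints at [1.004, 0.087, 1.371, -0, 1.684, -0.103], TCP at [0.246, 0.492, 0.245] pointing down, gripper open.
Joint ranges: [-3.1, 3.1], [-0.76, 2.03], [0.27, 2.55], [-1.08, 4.22], [0.17, 2.65], [-2.57, 2.57]. Speed limits (rad/s): [2.79, 2.79, 3.14, 3.14, 3.14, 3.14].

INTERFACE

Orientations are given as a unit quaternion [w, x, y, z].
In Python, from workcell import monitor, viewer, workorder gives the robot as it stands. The module is installed in compiled form; this text tells all that it offers.
- The arm moves only by the tool apply_moves, never from a script. Its argument "rows" is a list that holds one entry, the list of rows, each a list of 7 numbers: the opening, from -1 (shut) to 1 (fully open), then the shift along the tool's x, y, z in m, then the turn, a rotation vector about the tool's x, y, z in rad. In form: [[[fingers, dx, dy, dz, rx, ry, rz], ...]]. A call has 1 to 20 rows; each row shifts and turns the commanded pose from where the row before left it, along the tool's axes as they then stand; what a row does not reach is not made up. A row lasts 1/12 s, in which the tool goes at most 41.7 mm and 7.16 degrees, less where a joint would pass 70% of its speed; a pose out of reach is approached as far as the arm can. A call with a gripper value outside its range is refused whole. The fingers move at their own pace and stop on an object; "force" is the grip in N (left out, the last holds). Time passes only in rows, so rows that do not move let the fingers close. It gives the time, the measured TCP pose, the force, the opening and the grip force at its end, in the units of the state.
- monitor.state(): the state, without advancing time (a new reading comes with each control period).
- viewer.snapshot(name): name is "side" or "top"; returns the picture (480x640x3 uint8, red, green, blue); there is no depth.
- viewer.camera_info(name): a dict with "mtx" (3x3 intrinsics, pixels), "dist" ([k1, k2, p1, p2, k3] as OpenCV has them; the pictures are not rectified), "eye" and "orientation" of the camera in the world. Camera axes: x right, y up, looking along -z (the intrinsics and any distortion apply to the point x, -y, -z); pixel columns grow to the right and rows downward; lengths in m; the calibration is good to about 2 mm. A picture is of the moment at which its call begins. camera_info takes no time and is no camera call.
- workorder.close_job(): hands the job in; it is judged then, once.
The state is a dict: "time_s": time; "q": joint angles; "joint_velocities": joint speeds; "joint_efforts": joint torques, N m; "tool_pos": TCP position; "eef_rot": TCP orientation; "contact_force": force on the tool from outside, world axes, zero at the start; "ft_torque": the same for the moment, N m; "finger_gap": finger opening in m; "grip_force": force on a finger pad.
Only numpy, scipy, OpenCV 4.12 (cv2) and the standard library are available. Lean on these libraries where they do the work, as an engineer would, in place of code of your own. Each camera call takes 0.05 s, during which the arm holds its last target. There are 200 camera calls.

## Working session

There is one attempt and no reset: what is moved stays moved. The work goes in short steps, Python scripts to look and compute and a tool call to move; the robot and the scene stay as the last step left them, time stands still between calls to the robot, and variables do not carry over. Pictures are saved under pics/ and viewed, at most 10 in all, crops included, and the job is handed in when it is done.

Besides the shell and the picture viewer there is one more tool, called as name(argument=value, ...), one argument or row to a line, values as JSON. apply_moves: Moves the arm, as the interface text tells. Its arguments: {"type":"object","properties":{"rows":{"type":"array"},"force":{"type":"number"}},"required":["rows"]}

```bash
mkdir -p pics; cat > h.py <<'E'
import numpy as np, cv2
from scipy.spatial.transform import Rotation as R
from workcell import monitor, viewer, workorder
def snap(n,f=None):
    im=viewer.snapshot(n)
    if f: cv2.imwrite('pics/'+f,im[:,:,::-1])
    return im
def cam(n):
    c=viewer.camera_info(n); q=np.array(c['orientation'])
    if q.shape==(4,): M=R.from_quat(q[[1,2,3,0]]).as_matrix()
    else: M=q.reshape(3,3)
    return np.array(c['mtx']),np.array(c['dist'],float),np.array(c['eye']),M
def ray(n,uv):
    K,D,e,M=cam(n)
    p=cv2.undistortPoints(np.array([[uv]],float),K,D)[0,0]
    return e,M@np.array([p[0],-p[1],-1])
def onz(n,uv,z):
    e,d=ray(n,uv); return e+d*(z-e[2])/d[2]
def proj(n,P):
    K,D,e,M=cam(n); p=(np.atleast_2d(P)-e)@M; p=p*[1,-1,-1]
    return cv2.projectPoints(p,np.zeros(3),np.zeros(3),K,D)[0][:,0]
def blobs(im,lo,hi,amin=30):
    h=cv2.cvtColor(im,cv2.COLOR_RGB2HSV); m=cv2.inRange(h,np.array(lo),np.array(hi))
    n,l,s,c=cv2.connectedComponentsWithStats(m)
    return [(s[i].tolist(),c[i].round(1).tolist()) for i in range(1,n) if s[i,4]>amin]
E
python3 - <<'E'
from h import *
for n in('top','side'):
    im=snap(n,n+'0.png'); print(n,viewer.camera_info(n))
    print('red',blobs(im,(0,130,60),(8,255,255)),blobs(im,(172,130,60),(180,255,255)),'blue',blobs(im,(100,120,50),(130,255,255)))
print(monitor.state())
E
```

```text
top {'mtx': array([[605.26094413,   0.        , 324.03056598],
       [  0.        , 605.26094413, 241.35553729],
       [  0.        ,   0.        ,   1.        ]]), 'dist': array([-0.13840318,  0.        ,  0.        ,  0.        ,  0.        ]), 'eye': array([0.49405911, 0.03788091, 1.15085223]), 'orientation': array([-0.69816121, -0.02783535,  0.03177876,  0.7146931 ])}
red [([523, 59, 16, 18, 75], [531.4, 65.5]), ([526, 74, 14, 16, 40], [532.4, 82.7]), ([518, 87, 17, 13, 68], [524.6, 94.2]), ([303, 228, 39, 39, 429], [321.8, 249.4])] [] blue [([222, 263, 39, 38, 340], [245.3, 281.9])]
side {'mtx': array([[494.90618343,   0.        , 308.11536322],
       [  0.        , 494.90618343, 238.90292165],
       [  0.        ,   0.        ,   1.        ]]), 'dist': array([-0.12884716,  0.        ,  0.        ,  0.        ,  0.        ]), 'eye': array([ 0.55196224, -0.69965546,  0.82056831]), 'orientation': array([ 0.92522254,  0.37803189, -0.00715231, -0.03168577])}
red [([285, 239, 32, 20, 258], [300.8, 250.7]), ([453, 314, 38, 19, 202], [470.6, 320.2]), ([482, 316, 17, 16, 64], [490.9, 323.7])] [] blue [([259, 198, 28, 14, 149], [272.6, 206.4])]
{'time_s': 0.1, 'q': array([ 1.00390201e+00,  8.79256855e-02,  1.37214645e+00, -3.95422019e-05,
        1.68356909e+00, -1.03102835e-01]), 'joint_velocities': array([ 0.00011243, -0.00102903, -0.00188647, -0.00041407, -0.00137793,
        0.00084756]), 'joint_efforts': array([ 2.55503568e-03, -3.53015828e+01, -3.14216959e+01, -7.90328681e-05,
        8.01255548e-03, -3.06855043e-05]), 'tool_pos': array([0.24582731, 0.49153402, 0.24420978]), 'eef_rot': array([-3.18195109e-04,  2.29824957e-01,  9.73231442e-01, -9.73801716e-04]), 'contact_force': array([ 0.03087907, -0.50202912, -0.02260781]), 'ft_torque': array([-0.0477672 , -0.05628166, -0.00865734]), 'grip_force': 0.0, 'finger_gap': 0.08544599719653978}
```

View pics/top0.png

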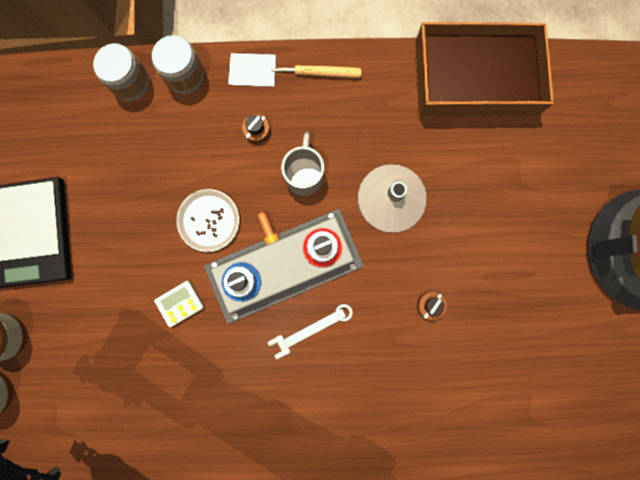

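View pics/side0.png

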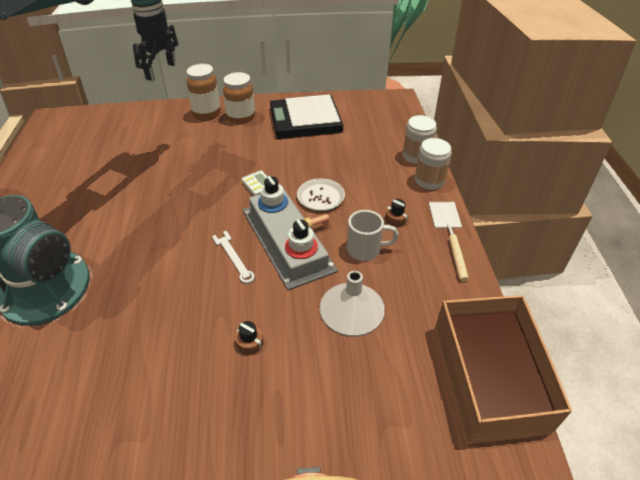

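The top view shows these candidates: the red-ringed cap at (322,247), the blue-ringed cap at (240,282), and brown lookalikes at (256,127) and (432,305). I choose the red-ringed one. In the side view it sits at (301,238), blue is at (272,190), and the funnel stands close by at (353,290).

```bash
cat > m.py <<'E'
from h import *
def ring(im,n,lo,hi,near,z):
    h=cv2.cvtColor(im,cv2.COLOR_RGB2HSV); m=cv2.inRange(h,np.array(lo),np.array(hi))
    ys,xs=np.nonzero(m); k=np.hypot(xs-near[0],ys-near[1])<30
    P=np.array([onz(n,(x,y),z)[:2] for x,y in zip(xs[k],ys[k])])
    hull=cv2.convexHull(P.astype(np.float32))
    c,r=cv2.minEnclosingCircle(hull); return np.array(c),r
def white(im,n,near,z,rad=14,v=190):
    h=cv2.cvtColor(im,cv2.COLOR_RGB2HSV); m=cv2.inRange(h,np.array((0,0,v)),np.array((180,60,255)))
    ys,xs=np.nonzero(m); k=np.hypot(xs-near[0],ys-near[1])<rad
    P=np.array([onz(n,(x,y),z)[:2] for x,y in zip(xs[k],ys[k])])
    c=P.mean(0); u,s,vt=np.linalg.svd(P-c); return c,np.degrees(np.arctan2(vt[0,1],vt[0,0]))%180,k.sum()
E
python3 - <<'E'
from m import *
t=cv2.imread('pics/top0.png')[:,:,::-1].copy(); s=cv2.imread('pics/side0.png')[:,:,::-1].copy()
rl,rh,bl,bh=(0,130,60),(8,255,255),(100,120,50),(130,255,255)
for im,n,a,b in((t,'top',(322,247),(240,282)),(s,'side',(301,245),(272,200))):
    A=ring(im,n,rl,rh,a,.056);B=ring(im,n,bl,bh,b,.056); print(n,'red',A,'blue',B,'dist',np.linalg.norm(A[0]-B[0]))
for c in((322,246),(239,281)): print('line',white(t,'top',c,.118,9))
# funnel top, mug: top view
print('funnel',onz('top',(398,190),.105),'mug',onz('top',(304,165),.085))
big=np.hstack([cv2.resize(t[205:305,200:375],None,fx=3,fy=3,interpolation=cv2.INTER_CUBIC)])
cv2.imwrite('pics/crop1.png',big[:,:,::-1])
E
```

```text
top red (array([0.57594764, 0.03491511]), 0.03558962419629097) blue (array([0.51678944, 0.18296401]), 0.03495197370648384) dist 0.159430769134355
side red (array([0.57468307, 0.02938374]), 0.03519545868039131) blue (array([0.51588058, 0.17563435]), 0.032745808362960815) dist 0.15762922987102843
line (array([0.57585746, 0.03496802]), np.float64(112.49861196231318), np.int64(61))
line (array([0.51888868, 0.17918589]), np.float64(115.44493079704306), np.int64(62))
funnel [ 0.66971287 -0.10077515  0.105     ] mug [0.72206933 0.06348295 0.085     ]
```

View pics/crop1.png

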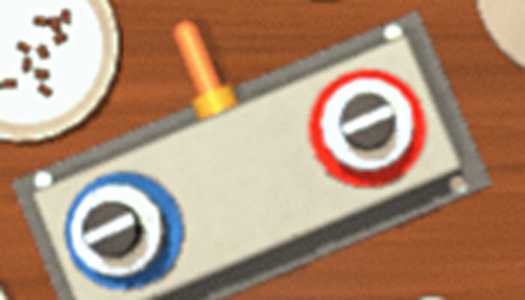

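The crop confirms the red-ringed cap, with its line at about 112° along the manifold. The ring spacing of 159 mm and radius of 35.6 mm match the description, so the target is about (0.576, 0.034). First I turn so that tool y = world x and tool x = world y, then translate above it.

apply_moves(
  rows=[
    [[1, 0, 0, 0, 0, 0, 0.1107], [1, 0, 0, 0, 0, 0, 0.1107], [1, 0, 0, 0, 0, 0, 0.1107], [1, 0, 0, 0, 0, 0, 0.1107], [1, 0, 0, 0, 0, 0, 0.1107], [1, 0, 0, 0, 0, 0, 0.1107], [1, 0, 0, 0, 0, 0, 0.1107], [1, 0, 0, 0, 0, 0, 0.1107], [1, 0, 0, 0, 0, 0, 0.1107], [1, 0, 0, 0, 0, 0, 0.1107]],
  ],
  force=40,
)

```text
time_s: 0.93
tool_pos: [0.2459, 0.4917, 0.2446]
eef_rot: [0.0, 0.709, 0.705, -0.001]
contact_force: [-0.2, 0.2, 0.1]
finger_gap: 0.0858
grip_force: 0.0
```

apply_moves(
  rows=[
    [[1, -0.0305, 0.022, 0, 0, 0, 0], [1, -0.0305, 0.022, 0, 0, 0, 0], [1, -0.0305, 0.022, 0, 0, 0, 0], [1, -0.0305, 0.022, 0, 0, 0, 0], [1, -0.0305, 0.022, 0, 0, 0, 0], [1, -0.0305, 0.022, 0, 0, 0, 0], [1, -0.0305, 0.022, 0, 0, 0, 0], [1, -0.0305, 0.022, 0, 0, 0, 0], [1, -0.0305, 0.022, 0, 0, 0, 0], [1, -0.0305, 0.022, 0, 0, 0, 0], [1, -0.0305, 0.022, 0, 0, 0, 0], [1, -0.0305, 0.022, 0, 0, 0, 0], [1, -0.0305, 0.022, 0, 0, 0, 0], [1, -0.0305, 0.022, 0, 0, 0, 0], [1, -0.0305, 0.022, 0, 0, 0, 0], [1, 0, 0, 0, 0, 0, 0], [1, 0, 0, 0, 0, 0, 0], [1, 0, 0, 0, 0, 0, 0]],
  ],
)

```text
time_s: 2.43
tool_pos: [0.5756, 0.0346, 0.2446]
eef_rot: [-0.001, 0.707, 0.707, -0.0]
contact_force: [0.7, 0.0, 0.9]
finger_gap: 0.0853
grip_force: 0.0
```

```bash
python3 - <<'E'
from h import *
s=cv2.imread('pics/side0.png')[:,:,::-1].copy()
st=monitor.state(); print(st['tool_pos'],st['eef_rot'],st['q'])
# predictions of knob top / cap in side view vs picture
im=snap('side')
for z in(.05,.09,.118): print(z,proj('side',[.576,.034,z]))
c=cv2.resize(im[150:300,200:400],None,fx=4,fy=4,interpolation=cv2.INTER_CUBIC)
for z in(.05,.056,.09,.118):
    r=.036 if z<.06 else .026 if z<.1 else .016
    a=np.linspace(0,6.28,60); P=proj('side',np.c_[.576+r*np.cos(a),.034+r*np.sin(a),0*a+z])
    cv2.polylines(c,[((P-[200,150]+.5)*4).astype(int)],True,(255,0,255) if z<.06 else (0,255,0),1)
cv2.imwrite('pics/s1.png',c[:,:,::-1])
E
```

```text
[0.57564062 0.03461506 0.24455911] [-9.09067882e-04  7.07236518e-01  7.06976357e-01 -3.35138026e-04] [-3.86480217e-02  1.48120937e-01  1.30499984e+00  7.48731687e-04
  1.69026133e+00 -3.81915298e-02]
0.05 [[301.26211585 246.16397708]]
0.09 [[300.86805557 232.98247657]]
0.118 [[300.57989667 223.31591325]]
```

View pics/s1.png

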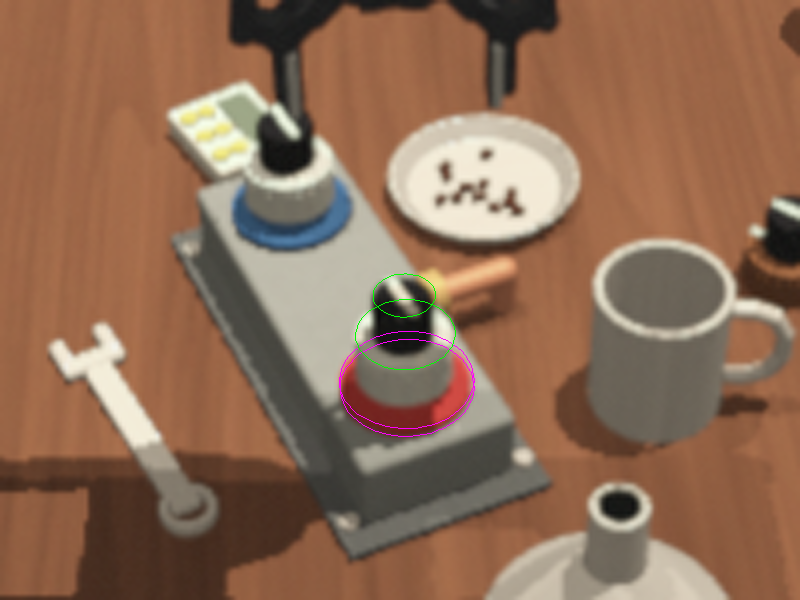

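The projected circles lie on the knob top, cap top and ring in the side view to within a few pixels, so the position and heights are right. The gripper is directly above. I now descend and close.

apply_moves(
  rows=[
    [[1, 0, 0, 0.02, 0, 0, 0], [1, 0, 0, 0.03, 0, 0, 0], [1, 0, 0, 0.03, 0, 0, 0], [1, 0, 0, 0.03, 0, 0, 0], [1, 0, 0, 0.02, 0, 0, 0], [1, 0, 0, 0.007, 0, 0, 0], [1, 0, 0, 0, 0, 0, 0], [1, 0, 0, 0, 0, 0, 0], [0.2, 0, 0, 0, 0, 0, 0], [0.2, 0, 0, 0, 0, 0, 0], [0.2, 0, 0, 0, 0, 0, 0], [0.2, 0, 0, 0, 0, 0, 0], [0.2, 0, 0, 0, 0, 0, 0]],
  ],
)

```text
time_s: 3.57
tool_pos: [0.5764, 0.0343, 0.1091]
eef_rot: [0.0, 0.707, 0.707, 0.0]
contact_force: [-0.0, -0.5, -0.3]
finger_gap: 0.0514
grip_force: 0.0
```

apply_moves(
  rows=[
    [[-1, 0, 0, 0, 0, 0, 0], [-1, 0, 0, 0, 0, 0, 0], [-1, 0, 0, 0, 0, 0, 0], [-1, 0, 0, 0, 0, 0, 0], [-1, 0, 0, 0, 0, 0, 0], [-1, 0, 0, 0, 0, 0, 0], [-1, 0, 0, 0, 0, 0, 0], [-1, 0, 0, 0, 0, 0, 0]],
  ],
  force=40,
)

```text
time_s: 4.23
tool_pos: [0.5763, 0.0343, 0.1087]
eef_rot: [0.0, 0.707, 0.707, 0.0]
contact_force: [0.9, 0.7, 3.3]
finger_gap: 0.0309
grip_force: 40.0
```

```bash
python3 - <<'E'
from h import *
st=monitor.state(); print({k:np.round(v,4) for k,v in st.items()})
im=snap('side'); cv2.imwrite('pics/s2.png',cv2.resize(im[150:300,200:400],None,fx=4,fy=4)[:,:,::-1])
E
```

```text
{'time_s': np.float64(4.2333), 'q': array([-3.8700e-02,  2.1180e-01,  1.5045e+00, -1.0000e-04,  1.4245e+00,
       -3.8600e-02]), 'joint_velocities': array([-0.0003,  0.0004, -0.0016,  0.0012, -0.0006,  0.0009]), 'joint_efforts': array([ 2.1300e-01, -3.7209e+01, -2.8124e+01,  9.8000e-02,  7.5700e-02,
       -1.0900e-02]), 'tool_pos': array([0.5763, 0.0343, 0.1087]), 'eef_rot': array([3.000e-04, 7.071e-01, 7.071e-01, 3.000e-04]), 'contact_force': array([0.9261, 0.7162, 3.3244]), 'ft_torque': array([ 0.0356, -0.0856,  0.0364]), 'grip_force': np.float64(39.978), 'finger_gap': np.float64(0.0309)}
```

View pics/s2.png

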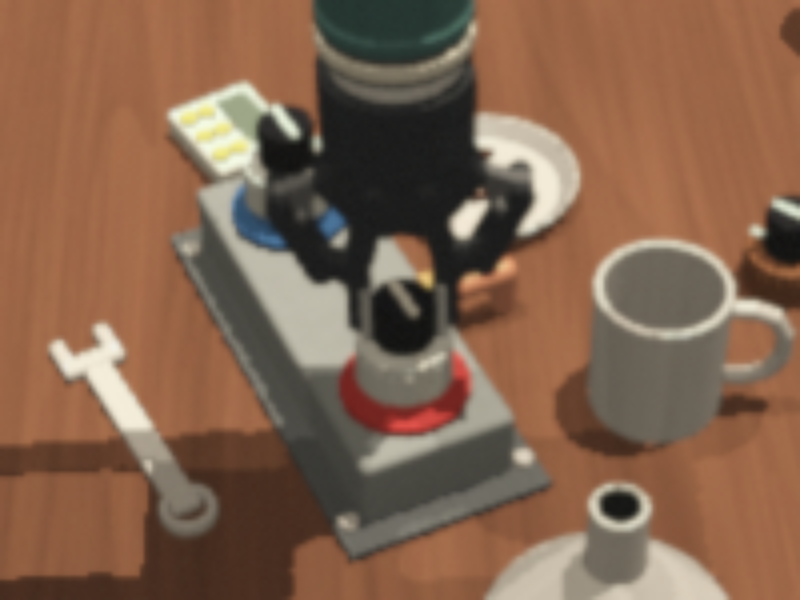

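The knob is held centrally (31 mm gap), with almost no side force. I try clockwise from above (tool +z) by about 16°.

apply_moves(
  rows=[
    [[-1, 0, 0, 0, 0, 0, 0.05], [-1, 0, 0, 0, 0, 0, 0.05], [-1, 0, 0, 0, 0, 0, 0.05], [-1, 0, 0, 0, 0, 0, 0.05], [-1, 0, 0, 0, 0, 0, 0.05], [-1, 0, 0, 0, 0, 0, 0.05], [-1, 0, 0, 0, 0, 0, 0], [-1, 0, 0, 0, 0, 0, 0]],
  ],
)

```text
time_s: 4.95
tool_pos: [0.5762, 0.0345, 0.1087]
eef_rot: [0.0, 0.804, 0.594, 0.0]
contact_force: [0.0, 0.6, 3.7]
finger_gap: 0.0303
grip_force: 40.0
```

```bash
python3 - <<'E'
from h import *
st=monitor.state(); print({k:np.round(st[k],4) for k in('q','ft_torque','contact_force','tool_pos','joint_efforts')})
E
```

```text
{'q': array([-3.8500e-02,  2.1170e-01,  1.5046e+00,  2.0000e-04,  1.4247e+00,
        2.6020e-01]), 'ft_torque': array([-0.0059, -0.0017, -0.0232]), 'contact_force': array([0.0305, 0.6491, 3.6925]), 'tool_pos': array([0.5762, 0.0345, 0.1087]), 'joint_efforts': array([-3.13000e-02, -3.66865e+01, -2.78361e+01, -3.33000e-02,
       -7.50000e-03,  1.41000e-02])}
```

There's no torque at 17°, past the 12° hard stop, so clockwise is the free way. I continue towards 55°.

apply_moves(
  rows=[
    [[-1, 0, 0, 0, 0, 0, 0.06], [-1, 0, 0, 0, 0, 0, 0.06], [-1, 0, 0, 0, 0, 0, 0.06], [-1, 0, 0, 0, 0, 0, 0.06], [-1, 0, 0, 0, 0, 0, 0.06], [-1, 0, 0, 0, 0, 0, 0.06], [-1, 0, 0, 0, 0, 0, 0.06], [-1, 0, 0, 0, 0, 0, 0.06], [-1, 0, 0, 0, 0, 0, 0.06], [-1, 0, 0, 0, 0, 0, 0], [-1, 0, 0, 0, 0, 0, 0]],
  ],
)

```text
time_s: 5.87
tool_pos: [0.5763, 0.0344, 0.1087]
eef_rot: [0.0, 0.934, 0.358, 0.0]
contact_force: [-0.4, -0.7, 3.7]
finger_gap: 0.0305
grip_force: 40.0
```

```bash
python3 - <<'E'
from h import *
st=monitor.state(); print({k:np.round(st[k],4) for k in('q','ft_torque','contact_force','tool_pos','joint_efforts')})
im=snap('side'); cv2.imwrite('pics/s3.png',cv2.resize(im[150:300,200:400],None,fx=4,fy=4)[:,:,::-1])
E
```

```text
{'q': array([-3.8600e-02,  2.1180e-01,  1.5045e+00,  1.0000e-04,  1.4246e+00,
        7.9920e-01]), 'ft_torque': array([-0.0073,  0.0362, -0.0543]), 'contact_force': array([-0.3781, -0.6963,  3.7211]), 'tool_pos': array([0.5763, 0.0344, 0.1087]), 'joint_efforts': array([ 1.80000e-03, -3.63768e+01, -2.75638e+01, -6.90000e-03,
        2.40000e-03,  1.51000e-02])}
```

View pics/s3.png

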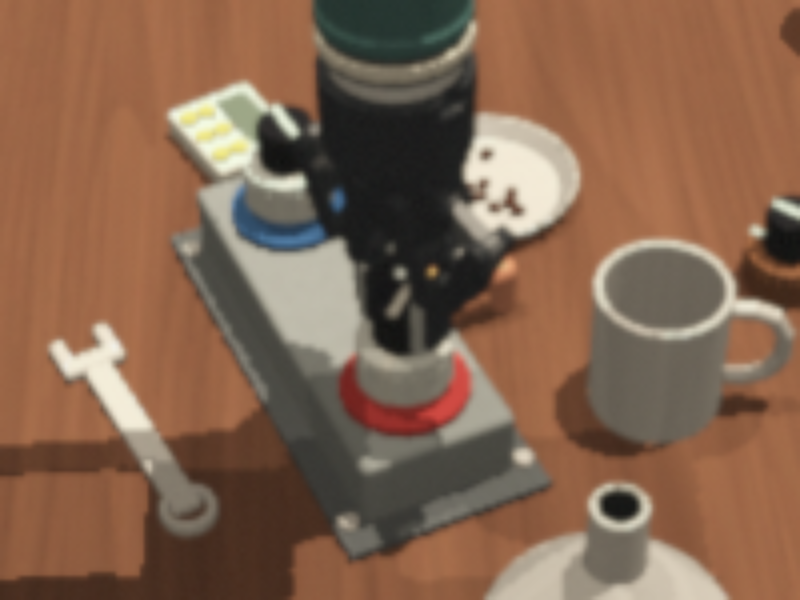

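The white line at (397,303) has turned from pointing up-left to up-right, so the cap turns with the gripper, now by about 48°. I go on to the stop.

apply_moves(
  rows=[
    [[-1, 0, 0, 0, 0, 0, 0.04], [-1, 0, 0, 0, 0, 0, 0.04], [-1, 0, 0, 0, 0, 0, 0.03], [-1, 0, 0, 0, 0, 0, 0.03], [-1, 0, 0, 0, 0, 0, 0]],
  ],
)

```text
time_s: 6.33
tool_pos: [0.5762, 0.0344, 0.1087]
eef_rot: [0.0, 0.957, 0.292, 0.0]
contact_force: [-0.6, 0.5, 5.8]
finger_gap: 0.031
grip_force: 40.1
```

```bash
python3 - <<'E'
from h import *
st=monitor.state(); print({k:np.round(st[k],4) for k in('q','ft_torque','contact_force')})
E
```

```text
{'q': array([-0.0386,  0.2118,  1.5046,  0.    ,  1.4246,  0.9405]), 'ft_torque': array([-0.0586,  0.0374, -0.0621]), 'contact_force': array([-0.5856,  0.5001,  5.7964])}
```

apply_moves(
  rows=[
    [[-1, 0, 0, 0, 0, 0, 0.03], [-1, 0, 0, 0, 0, 0, 0.03], [-1, 0, 0, 0, 0, 0, 0]],
  ],
)

```text
time_s: 6.58
tool_pos: [0.5762, 0.0343, 0.1086]
eef_rot: [0.0, 0.965, 0.264, 0.0]
contact_force: [-0.7, 0.3, 5.9]
finger_gap: 0.0306
grip_force: 40.1
```

```bash
python3 - <<'E'
from h import *
st=monitor.state(); print({k:np.round(st[k],4) for k in('q','ft_torque','contact_force')})
E
```

```text
{'q': array([-3.8500e-02,  2.1180e-01,  1.5046e+00, -4.0000e-04,  1.4248e+00,
        9.9900e-01]), 'ft_torque': array([-0.0774,  0.0608,  0.4672]), 'contact_force': array([-0.7332,  0.2678,  5.9014])}
```

A torque of 0.47 N m means the far stop has been reached. I ease back about 3° and lift gently.

apply_moves(
  rows=[
    [[-1, 0, 0, 0, 0, 0, -0.03], [-1, 0, 0, 0, 0, 0, -0.03], [-1, 0, 0, -0.003, 0, 0, 0], [-1, 0, 0, -0.003, 0, 0, 0], [-1, 0, 0, -0.003, 0, 0, 0], [-1, 0, 0, 0, 0, 0, 0]],
  ],
)

```text
time_s: 7.08
tool_pos: [0.5759, 0.0345, 0.1172]
eef_rot: [-0.0, 0.957, 0.291, -0.0]
contact_force: [-0.5, 0.2, -1.0]
finger_gap: 0.0303
grip_force: 39.7
```

```bash
python3 - <<'E'
from h import *
st=monitor.state(); print({k:np.round(st[k],4) for k in('q','ft_torque','contact_force','tool_pos')})
E
```

```text
{'q': array([-0.0385,  0.2055,  1.4942, -0.    ,  1.4426,  0.9413]), 'ft_torque': array([ 0.0535, -0.0862,  0.0153]), 'contact_force': array([-0.4587,  0.1572, -0.9634]), 'tool_pos': array([0.5759, 0.0345, 0.1172])}
```

The force is just the cap's weight, so it is coming up free. I lift the remaining 9 cm.

apply_moves(
  rows=[
    [[-1, 0, 0, -0.005, 0, 0, 0], [-1, 0, 0, -0.007, 0, 0, 0], [-1, 0, 0, -0.01, 0, 0, 0], [-1, 0, 0, -0.012, 0, 0, 0], [-1, 0, 0, -0.012, 0, 0, 0], [-1, 0, 0, -0.012, 0, 0, 0], [-1, 0, 0, -0.012, 0, 0, 0], [-1, 0, 0, -0.01, 0, 0, 0], [-1, 0, 0, -0.007, 0, 0, 0], [-1, 0, 0, -0.0045, 0, 0, 0], [-1, 0, 0, 0, 0, 0, 0], [-1, 0, 0, 0, 0, 0, 0], [-1, 0, 0, 0, 0, 0, 0], [-1, 0, 0, 0, 0, 0, 0]],
  ],
)

```text
time_s: 8.25
tool_pos: [0.5756, 0.0344, 0.2077]
eef_rot: [-0.0, 0.957, 0.291, -0.001]
contact_force: [-0.6, -0.4, -1.1]
finger_gap: 0.0308
grip_force: 39.7
```

```bash
python3 - <<'E'
from h import *
st=monitor.state(); print({k:np.round(st[k],4) for k in('q','ft_torque','contact_force','tool_pos')})
im=snap('side'); cv2.imwrite('pics/s4.png',cv2.resize(im[130:300,180:400],None,fx=3.5,fy=3.5)[:,:,::-1])
E
```

```text
{'q': array([-3.8600e-02,  1.5780e-01,  1.3668e+00,  1.0000e-04,  1.6189e+00,
        9.4140e-01]), 'ft_torque': array([-0.0004, -0.0085,  0.0114]), 'contact_force': array([-0.6038, -0.3912, -1.1188]), 'tool_pos': array([0.5756, 0.0344, 0.2077])}
```

View pics/s4.png

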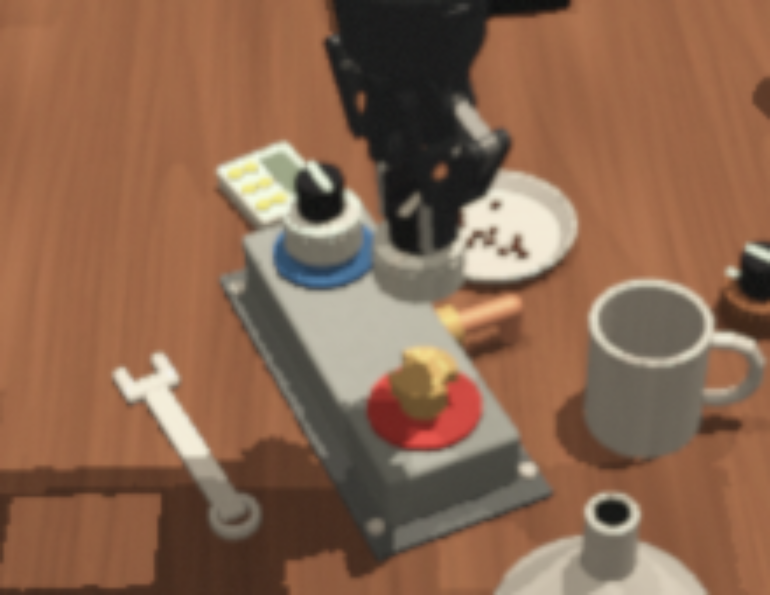

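The cap is held upright at (420,245) in the crop, the brass neck is bare at (425,385), and the other cap is untouched. I hand in the job.

```bash
python3 -c "
from workcell import workorder; print(workorder.close_job())"
```

```text
the job is handed in; nothing more can be done
None
```

The cap is off the red-ringed port: it turned freely clockwise to its far stop, so anticlockwise wasn't tried. I handed the job in with the cap held upright about 10 cm above its port; the other cap was not touched.

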